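Set the limit stop on a tempering oven's dual knob

ROBOT

A 6-joint arm with a two-finger parallel gripper is mounted at the origin on the work surface. World frame = base frame: x ahead of the robot, y to its left, z up, the work surface at z = 0. Lengths are in m, angles in rad, forces in N, time in s.
With the tool pointing down it reaches from about 0.325 to 0.775 m from the base axis. Payload 5.5 kg.
Tool frame: the origin (TCP) lies between the finger pads; the fingertips stand 14 mm ahead of it and the grasp point (between the pads) lies 5 mm behind it; z points along the fingers, x is the direction in which the jaws open and shut, and the axes are right-handed (so a half turn about z gives the same grasp; the last joint's range is limited). The gripper opens to 88 mm and grips with 3 to 60 N. Pads are 20 mm wide; open, the fingers measure 115 mm over their backs; the gripper's body (75 mm by 178 mm) begins 61 mm behind the grasp point.
Start: joints at [-1.297, 0.091, 1.231, -0, 1.82, -0.057], TCP at [0.195, -0.567, 0.237] pointing down, gripper open.
Joint ranges: [-2.87, 2.87], [-0.86, 2.18], [0.17, 2.46], [-1.51, 4.65], [0.06, 2.69], [-2.65, 2.65]. Speed limits (rad/s): [2.57, 2.57, 3.01, 3.14, 3.14, 3.14].

INTERFACE

Orientations are given as a unit quaternion [x, y, z, w].
In Python, from bench import get_state, snapshot, finish_job gives the robot as it stands. The module is installed in compiled form; this text tells all that it offers.
- The arm moves only by the tool arm_command, never from a script. Its argument "rows" is a list of rows, each a list of 2 entries, a list of its own where there are three numbers: the shift along the tool's x, y, z in m, then the turn, a rotation vector about the tool's x, y, z in degrees. In form: [[[x, y, z], [ax, ay, az]], ...]. A call has 1 to 8 rows; each row shifts and turns the pose as measured when the row begins, along the tool's axes as they then stand; what a row does not reach is not made up. A row lasts 1/10 s, in which the tool goes at most 50 mm and 8.59 degrees, less where a joint would pass 70% of its speed; a pose out of reach is approached as far as the arm can. A call with a gripper value outside its range is refused whole. "gripper" is the closure, from -1 (fully open) to 1 (shut), so that 0 is half open, set as the call begins (left out, the last holds). The fingers move at their own pace and stop on an object; "grip_force" is the grip in N (left out, the last holds). Time passes only in rows, so rows that do not move let the fingers close. It gives the time, the measured TCP pose, the force and the opening at its end, in the units of the state.
- get_state(): the state, without advancing time (a new reading comes with each control period).
- snapshot(name): name is "scene" or "top" or "wrist"; returns a dict with "color" (384x512x3 uint8, red, green, blue), "intrinsics" (3x3 intrinsics, pixels), "R" (3x3) and "t" (3): a world point X has camera coordinates R X + t; the wrist camera has in their place "T_tool_cam" (4x4, takes a point from camera to tool coordinates, whose origin is the TCP and whose axes are the tool frame's). Camera axes: x right, y down, z forward; pixel columns grow to the right and rows downward; lengths in m; the calibration is good to about 2 mm. A picture is of the moment at which its call begins: read the wrist's pose just before it. There is no depth.
- finish_job(): hands the job in, once; it reports no verdict.
The state is a dict: "time": time; "joint_pos": joint angles; "qd": joint speeds; "joint_torque": joint torques, N m; "tool_pos": TCP position; "eef_rot": TCP orientation; "contact_force": force on the tool from outside, world axes, zero at the start; "torque": the same for the moment, N m; "opening": finger opening in m.
Only numpy, scipy, OpenCV 4.12 (cv2) and the standard library are available. Lean on these libraries where they do the work, as an engineer would, in place of code of your own. Each camera call takes 0.05 s, during which the arm holds its last target.

TASK

The tempering temperature is already dialled in on the oven console's small inner knob; now set the limit so that nobody can turn it hotter. Turn only the big outer ring anticlockwise until you feel the stop hidden inside it come up against the knob (its yellow mark is only a rough guide), without pushing the white pointer off its setting. Leave the ring resting against that stop, let go, and leave the hammer, brush, tin and steel test bar lying as they are.

Things in the scene. Friction and masses are not known exactly. Their poses are not given: they have to be found in the camera images.
- console: Fixed dark-green desk console, 300 mm wide (y), 250 deep (x), 155 high at the back. Origin: centre of its underside; front faces its -x. Its panel slopes 30 degrees, from 45 mm high in front up to a 60 mm ledge at the back. Dual knob 55 mm left (+y) of the middle; gauge (72 mm across, 10 high) 135 mm to the knob's right. Nothing else stands up within 58 mm of the knob axis.
- limit_ring: Outer ring of the dual knob: black knurled disc, 60 mm diameter, rim 2 to 18 mm above the panel. Origin: on the knob axis in the panel's surface. z: the axis, out of the panel (30 degrees off vertical, leaning to console -x); x: towards its yellow mark. It turns about z against 0.12 N m of friction and stays where left. It starts 1.3 to 3.2 rad clockwise of the stop.
- set_knob: Inner knob, fluted aluminium, 28 mm diameter, 19 to 43 mm above the panel, with a white pointer 6 mm wide, 20 to 27 mm above the panel. Origin and z as limit_ring; x: along the pointer. Its friction is 0.35 N m. Inside, a sprung arm on it meets the ring's stop: the torque on the ring then rises from 0.12 to 0.47 N m within 0.09 rad, after which the knob turns too.
- pointer_tip (a point): Outer end of the white pointer, on its middle line, 26 mm from the knob axis, 23.5 mm above the panel. It must stay where it is set.
- hammer: Forging hammer lying on the bench beside the console, 300 mm long, 0.9 kg; leave it alone.
- brush: Brush lying on the bench beside the console, 220 mm long; leave it alone.
- tin: Steel tin standing on the bench beside the console, 72 mm diameter, 95 mm high; origin at the centre of its underside; leave it alone.
- coupon: Dark steel test bar, 110 x 25 x 10 mm, lying on the console's top ledge; leave it alone.
- yellow_mark (a point): Flat yellow line on the outer ring's top (12 x 4 mm), its middle 22.5 mm from the knob axis and 18 mm above the panel. The stop was clamped inside the ring with no care for the mark: it is met, unseen, with the mark anywhere from 0.1 to 0.8 rad clockwise of the pointer.

How it is judged:
By the outcome, as a careful person would: the job done as asked, in the order asked, and still so for the second after the job is handed in, with the robot touching nothing.
It also fails if it takes over 64 s, if anything falls off the work surface, if the arm or the gripper's body presses on something with over 40 N, if the wrist force passes 120 N, or if a joint passes its speed limit or range.

## Working session

There is one attempt and no reset: what is moved stays moved. The work goes in short steps, Python scripts to look and compute and a tool call to move; the robot and the scene stay as the last step left them, time stands still between calls to the robot, and variables do not carry over. Pictures are saved under pics/ and viewed, and the job is handed in when it is done.

Besides the shell and the picture viewer there is one more tool, called after ">>>" as name(argument=value, ...) on one line, values as JSON. arm_command: Moves the arm, as the interface text tells. Its arguments: {"type":"object","properties":{"rows":{"type":"array","items":{"type":"array"}},"gripper":{"type":"number"},"grip_force":{"type":"number"}},"required":["rows"]}

```bash
mkdir -p pics; python3 - <<'E'
from bench import *
import cv2,json,numpy as np
s=get_state();print({k:np.round(v,4).tolist() for k,v in s.items()})
for n in("scene","top","wrist"):
    d=snapshot(n);cv2.imwrite(f"pics/{n}0.png",d["color"][:,:,::-1])
    np.savez(f"{n}0.npz",**d);print(n,{k:np.round(v,4).tolist() for k,v in d.items() if k!="color"})
E
```

```text
{'time': 0.0, 'joint_pos': [-1.2967, 0.0918, 1.2319, -0.0, 1.8198, -0.0567], 'qd': [-0.0013, 0.0, 0.0002, 0.0004, 0.0013, 0.0004], 'joint_torque': [-0.0005, -44.6455, -40.6442, 0.0698, 0.0294, -0.0001], 'tool_pos': [0.1948, -0.5672, 0.2355], 'eef_rot': [0.8139, -0.581, -0.0007, -0.0006], 'contact_force': [-0.4298, 0.1278, 0.5568], 'torque': [-0.0027, 0.0348, 0.0345], 'opening': 0.0875}
scene {'intrinsics': [[357.9034, 0.0, 254.6456], [0.0, 357.9034, 192.4512], [0.0, 0.0, 1.0]], 'R': [[-0.8832, 0.4686, 0.0206], [0.307, 0.6106, -0.7301], [-0.3547, -0.6384, -0.6831]], 't': [0.5243, -0.1125, 1.4737]}
top {'intrinsics': [[375.6714, 0.0, 250.9249], [0.0, 375.6714, 195.7791], [0.0, 0.0, 1.0]], 'R': [[-0.0173, -0.9998, 0.0131], [-0.9961, 0.0161, -0.0872], [0.0869, -0.0145, -0.9961]], 't': [0.0322, 0.6271, 1.0126]}
wrist {'intrinsics': [[314.3601, 0.0, 256.3731], [0.0, 314.3601, 191.5], [0.0, 0.0, 1.0]], 'T_tool_cam': [[1.0, -0.0003, -0.0006, 0.0011], [0.0004, 0.9656, 0.2601, -0.071], [0.0006, -0.2601, 0.9656, -0.149], [0.0, 0.0, 0.0, 1.0]]}
```

View pics/scene0.png

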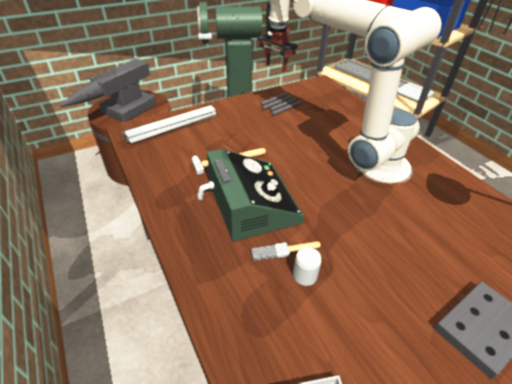

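View pics/top0.png

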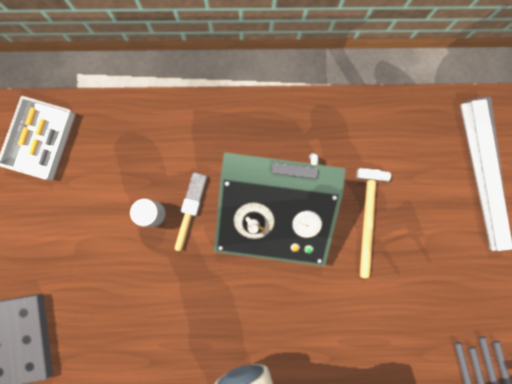

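```bash
python3 - <<'E'
import cv2
a=cv2.imread("pics/top0.png");cv2.imwrite("pics/top0c.png",cv2.resize(a[145:275,205:355],(750,650)[:2] if 0 else (690,598),interpolation=cv2.INTER_CUBIC))
a=cv2.imread("pics/scene0.png");cv2.imwrite("pics/scene0c.png",cv2.resize(a[140:250,195:310],(627,600),interpolation=cv2.INTER_CUBIC))
E
```

```text
(no output)
```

View pics/top0c.png

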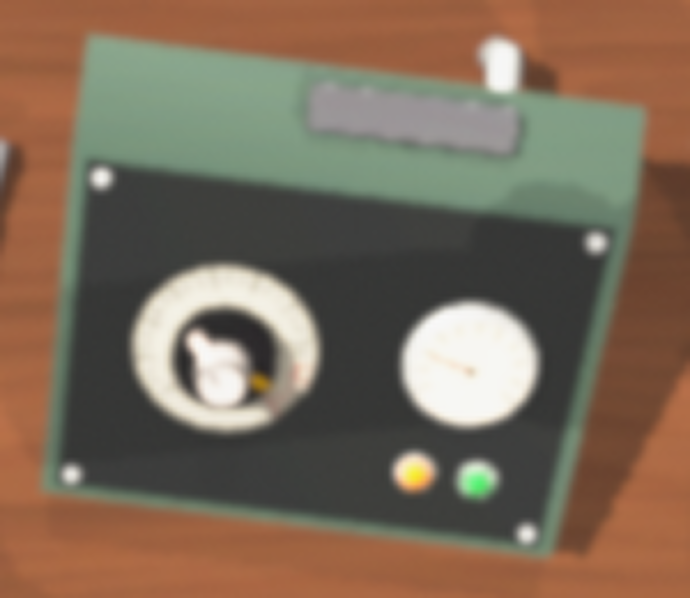

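View pics/scene0c.png

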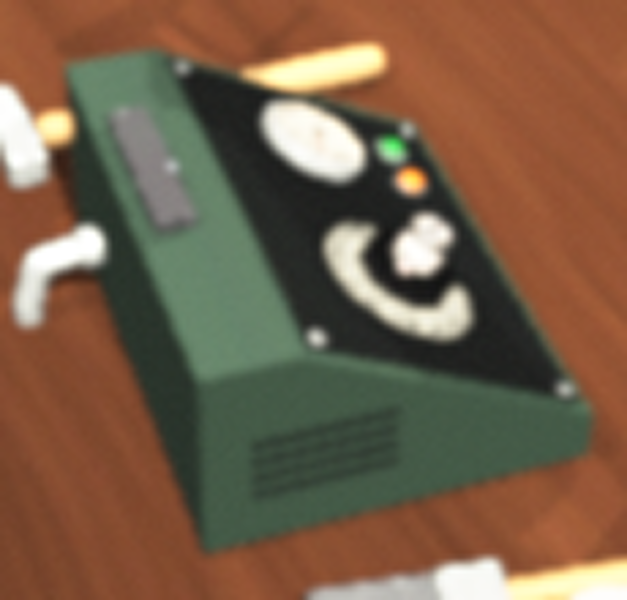

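```bash
cat > h.py <<'E'
import numpy as np,cv2
from scipy.spatial.transform import Rotation as Ro
from scipy.optimize import least_squares
def ray(d,u,v):
    K=d["intrinsics"];r=np.linalg.inv(K)@[u,v,1.]
    return -d["R"].T@d["t"], d["R"].T@r
def atz(d,u,v,z):
    c,r=ray(d,u,v);return c+r*(z-c[2])/r[2]
def proj(d,X):
    p=np.asarray(X)@d["R"].T+d["t"];q=p@d["intrinsics"].T;return q[...,:2]/q[...,2:]
E
python3 - <<'E'
from h import *
d=dict(np.load("top0.npz"))
px=np.array([[88,35],[645,105],[45,490],[550,553],[225,348]])/4.6+[205,145]
for p,z in zip(px,[.155,.155,.045,.045,.1]):print(p,atz(d,*p,z))
c=np.array([[.125,.15,.155],[.125,-.15,.155],[-.125,.15,.045],[-.125,-.15,.045]])
def P(q,X):return X@Ro.from_euler('z',q[2]).as_matrix().T+[q[0],q[1],0]
f=lambda q:(proj(d,P(q,c))-px[:4]).ravel()
s=least_squares(f,[.5,0,0]);print(s.x,s.fun)
E
```

```text
[224.13043478 152.60869565] [0.72356157 0.08734288 0.155     ]
[345.2173913  167.82608696] [ 0.68142055 -0.20862688  0.155     ]
[214.7826087  251.52173913] [0.4775408  0.12149226 0.045     ]
[324.56521739 265.2173913 ] [ 0.43579711 -0.1723976   0.045     ]
[253.91304348 220.65217391] [0.55722018 0.01623623 0.1       ]
[ 0.57953654 -0.04304864 -0.14163851] [-0.19237581 -0.35893511  0.21882115 -0.28190938 -0.59642383  0.22827216
  0.57364682  0.43593486]
```

```bash
cat >> h.py <<'E'
def frame(K,yaw,off,axis_yaw):  # tool pose; axis_yaw: tool x angle about panel normal from upslope (ccw about n)
    C=Ro.from_euler('z',yaw)*Ro.from_euler('y',-30,degrees=True) # panel frame: x upslope, z normal
    T=np.eye(4);T[:3,:3]=(C*Ro.from_euler('z',axis_yaw)*Ro.from_euler('x',180,degrees=True)).as_matrix()
    T[:3,3]=np.asarray(K)+off*C.as_matrix()[:,2];return T
def cur(s):
    T=np.eye(4);T[:3,:3]=Ro.from_quat(s["eef_rot"]).as_matrix();T[:3,3]=s["tool_pos"];return T
def plan(s,Tg,N=None):
    from scipy.linalg import logm,expm
    D=np.linalg.inv(cur(s))@Tg
    rv=Ro.from_matrix(D[:3,:3]).as_rotvec();print("rel mm",np.round(D[:3,3]*1e3,2),"deg",np.round(np.degrees(rv),2))
    if N is None:N=int(max(np.ceil(np.degrees(np.linalg.norm(rv))/8.2),np.ceil(np.linalg.norm(D[:3,3])/.045),1))
    E=expm(np.real(logm(D))/N)
    print("N",N,"row",np.round(E[:3,3],4).tolist(),np.round(np.degrees(Ro.from_matrix(E[:3,:3]).as_rotvec()),2).tolist())
K0=np.array([.5574,.0159,.1]);YAW=-.1416
E
python3 - <<'E'
from h import *
from bench import *
s=get_state();plan(s,frame(K0,YAW,.16,0));plan(s,frame(K0,YAW,.16,0),16)
E
```

```text
rel mm [-470.2  -461.09   -2.04] deg [ 16.41  26.97 -61.45]
N 15 row [-0.0131, -0.0442, -0.0012] [1.09, 1.8, -4.1]
rel mm [-470.2  -461.09   -2.04] deg [ 16.41  26.97 -61.45]
N 16 row [-0.0122, -0.0415, -0.0011] [1.03, 1.69, -3.84]
```

>>> arm_command(rows=[[[-0.0122,-0.0415,-0.0011],[1.03,1.69,-3.84]],[[-0.0122,-0.0415,-0.0011],[1.03,1.69,-3.84]],[[-0.0122,-0.0415,-0.0011],[1.03,1.69,-3.84]],[[-0.0122,-0.0415,-0.0011],[1.03,1.69,-3.84]],[[-0.0122,-0.0415,-0.0011],[1.03,1.69,-3.84]],[[-0.0122,-0.0415,-0.0011],[1.03,1.69,-3.84]],[[-0.0122,-0.0415,-0.0011],[1.03,1.69,-3.84]],[[-0.0122,-0.0415,-0.0011],[1.03,1.69,-3.84]]])

```text
time: 0.95
tool_pos: [0.4219, -0.3023, 0.243]
eef_rot: [0.932, -0.335, 0.137, 0.007]
contact_force: [0.4, 0.3, 0.1]
opening: 0.0875
```

```bash
python3 - <<'E'
from h import *
from bench import *
s=get_state();print(s["tool_pos"],s["joint_pos"],s["time"]);plan(s,frame(K0,YAW,.16,0))
E
```

```text
[ 0.421854   -0.30225889  0.24297522] [-0.74809405 -0.36821891  1.65954761  0.09382721  1.59156787 -0.04442528] 0.95
rel mm [-164.56 -290.5   -16.09] deg [  7.76  13.32 -30.18]
N 8 row [-0.0116, -0.0406, -0.0016] [0.97, 1.67, -3.77]
```

>>> arm_command(rows=[[[-0.0116,-0.0406,-0.0016],[0.97,1.67,-3.77]],[[-0.0116,-0.0406,-0.0016],[0.97,1.67,-3.77]],[[-0.0116,-0.0406,-0.0016],[0.97,1.67,-3.77]],[[-0.0116,-0.0406,-0.0016],[0.97,1.67,-3.77]],[[-0.0116,-0.0406,-0.0016],[0.97,1.67,-3.77]],[[-0.0116,-0.0406,-0.0016],[0.97,1.67,-3.77]],[[-0.0116,-0.0406,-0.0016],[0.97,1.67,-3.77]],[[-0.0116,-0.0406,-0.0016],[0.97,1.67,-3.77]]])

```text
time: 1.75
tool_pos: [0.4762, 0.0407, 0.2365]
eef_rot: [0.963, -0.058, 0.264, 0.017]
contact_force: [0.8, -0.4, -0.2]
opening: 0.0879
```

```bash
cat >> h.py <<'E'
def wsnap(name):
    from bench import get_state,snapshot
    s=get_state();d=snapshot("wrist");cv2.imwrite(f"pics/{name}.png",d["color"][:,:,::-1])
    T=cur(s)@d["T_tool_cam"];d["R"]=T[:3,:3].T;d["t"]=-T[:3,:3].T@T[:3,3];np.savez(name+".npz",**d);return s,d
E
python3 - <<'E'
from h import *
s,d=wsnap("w1");print(s["tool_pos"],s["joint_pos"],s["time"],s["contact_force"],s["torque"]);plan(s,frame(K0,YAW,.16,0))
C=frame(K0,YAW,0,0);n=-C[:3,2]
print("pred knob base,top",proj(d,K0),proj(d,K0+.043*n))
a=d["color"][:,:,::-1];u,v=proj(d,K0+.018*n).astype(int);cv2.imwrite("pics/w1c.png",cv2.resize(a[v-70:v+70,u-80:u+80],(800,700)[:1]+(700,)) if 0 else cv2.resize(a[v-60:v+60,u-80:u+80],(800,600),interpolation=cv2.INTER_CUBIC));print(u-80,v-60)
E
```

```text
[0.47616414 0.04067573 0.23650649] [ 0.09105862 -0.73065293  1.9696465  -0.11199257  1.37919201  0.20317223] 1.75 [ 0.78851963 -0.37718807 -0.23908225] [0.0020751  0.17141836 0.05301639]
rel mm [ 4.17 13.15  0.12] deg [-0.45 -0.65  1.1 ]
N 1 row [0.0042, 0.0131, 0.0001] [-0.45, -0.65, 1.1]
pred knob base,top [257.87022989 192.74297553] [258.63471111 205.17968965]
178 137
```

View pics/w1.png

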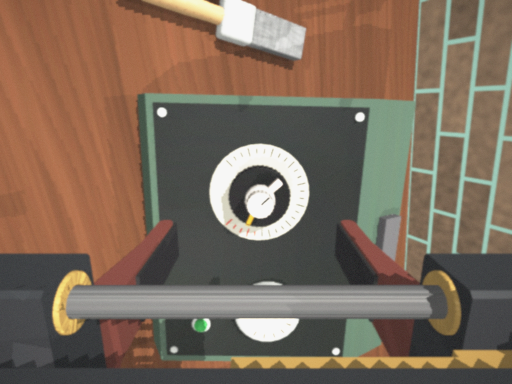

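View pics/w1c.png

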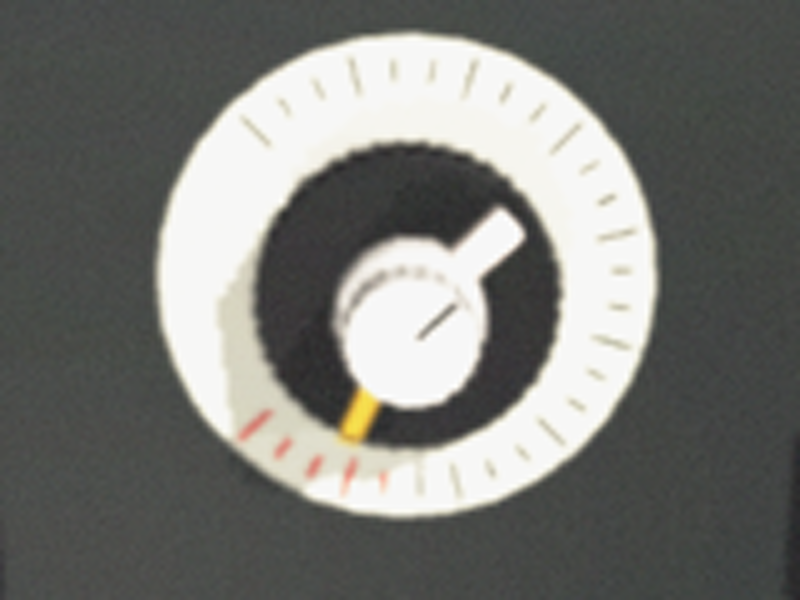

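```bash
cat >> h.py <<'E'
def onp(d,u,v,h,K=None,yaw=None):  # -> panel coords (x upslope,y left) mm at height h
    K=K0 if K is None else K
    C=(Ro.from_euler('z',YAW)*Ro.from_euler('y',-30,degrees=True)).as_matrix()
    c,r=ray(d,u,v);cl=C.T@(c-K);rl=C.T@r
    return (cl+rl*(h-cl[2])/rl[2])[:2]*1e3
E
python3 - <<'E'
from h import *
d=dict(np.load("w1.npz"))
f=lambda x,y:(178+(x+.5)/5-.5,137+(y+.5)/5-.5)
print("dial edges",[onp(d,*f(*p),0.001) for p in((157,275),(658,275),(407,32),(407,517))])
print("ring edges",[onp(d,*f(*p),0.018) for p in((255,295),(561,295),(407,142),(407,448))])
m=onp(d,*f(359,415),.018);p=onp(d,*f(512,222),.0235);c=np.mean([onp(d,*f(*p),0.018) for p in((255,295),(561,295),(407,142),(407,448))],axis=0)
print(m,p,c);a=lambda q:np.arctan2(*(q-c)[::-1]);print(a(m),a(p),(a(p)-a(m))%(2*np.pi),np.hypot(*(m-c)),np.hypot(*(p-c)))
E
```

```text
dial edges [array([-49.49534109,   0.68896745]), array([52.08569319,  2.27908156]), array([ 0.08902525, 50.41644874]), array([  2.19250953, -51.33913418])]
ring edges [array([-28.41948553,   1.48889237]), array([30.39845815,  2.40067326]), array([ 0.14961573, 31.67205605]), array([  1.41092843, -29.34366485])]
[ -8.14247352 -22.5954817 ] [19.91394402 17.86514058] [0.8848792  1.55448921]
-1.9285179277002362 0.7086270107173603 2.6371449384175967 25.782051744613778 25.06277430815803
```

```bash
python3 - <<'E'
from h import *
from bench import *
s=get_state();plan(s,frame(K0+[.0007,.0007,.0003],YAW,.12,-1.2))
E
```

```text
rel mm [ 6.63 19.68 39.92] deg [-1.170e+00  5.000e-02  7.034e+01]
N 9 row [0.0019, 0.0015, 0.0045] [-0.13, 0.01, 7.82]
```

>>> arm_command(rows=[[[0.0019,0.0015,0.0045],[-0.13,0.01,7.82]],[[0.0019,0.0015,0.0045],[-0.13,0.01,7.82]],[[0.0019,0.0015,0.0045],[-0.13,0.01,7.82]],[[0.0019,0.0015,0.0045],[-0.13,0.01,7.82]],[[0.0019,0.0015,0.0045],[-0.13,0.01,7.82]],[[0.0019,0.0015,0.0045],[-0.13,0.01,7.82]],[[0.0019,0.0015,0.0045],[-0.13,0.01,7.82]],[[0.0019,0.0015,0.0045],[-0.13,0.01,7.82]]])

```text
time: 2.6
tool_pos: [0.4959, 0.0327, 0.2048]
eef_rot: [0.787, -0.56, 0.228, -0.121]
contact_force: [0.1, -0.3, -0.4]
opening: 0.0878
```

>>> arm_command(rows=[[[0.0019,0.0015,0.0045],[-0.13,0.01,7.82]],[[0,0,0],[0,0,0]]])

```text
time: 2.8
tool_pos: [0.497, 0.0293, 0.199]
eef_rot: [0.745, -0.616, 0.217, -0.135]
contact_force: [-0.4, 0.3, 0.2]
opening: 0.0879
```

```bash
python3 - <<'E'
from h import *
s,d=wsnap("w2");print(s["tool_pos"],s["joint_pos"],s["time"],s["contact_force"],s["torque"]);plan(s,frame(K0+[.0007,.0007,.0003],YAW,.12,-1.2))
C=frame(K0,YAW,0,0);n=-C[:3,2]
a=d["color"][:,:,::-1];u,v=proj(d,K0+.018*n).astype(int);cv2.imwrite("pics/w2c.png",cv2.resize(a[v-60:v+60,u-80:u+80],(800,600),interpolation=cv2.INTER_CUBIC));print(u-80,v-60)
E
```

```text
[0.49700162 0.02930827 0.19897869] [ 0.05149984 -0.66695283  1.99437141 -0.0938114   1.3055968   1.43369906] 2.8 [-0.39642236  0.33998849  0.24978342] [-0.00640972  0.25121288  0.02375971]
rel mm [ 5.21 -3.05 -3.45] deg [ 0.27  0.37 -2.33]
N 1 row [0.0052, -0.003, -0.0034] [0.27, 0.37, -2.33]
182 134
```

View pics/w2c.png

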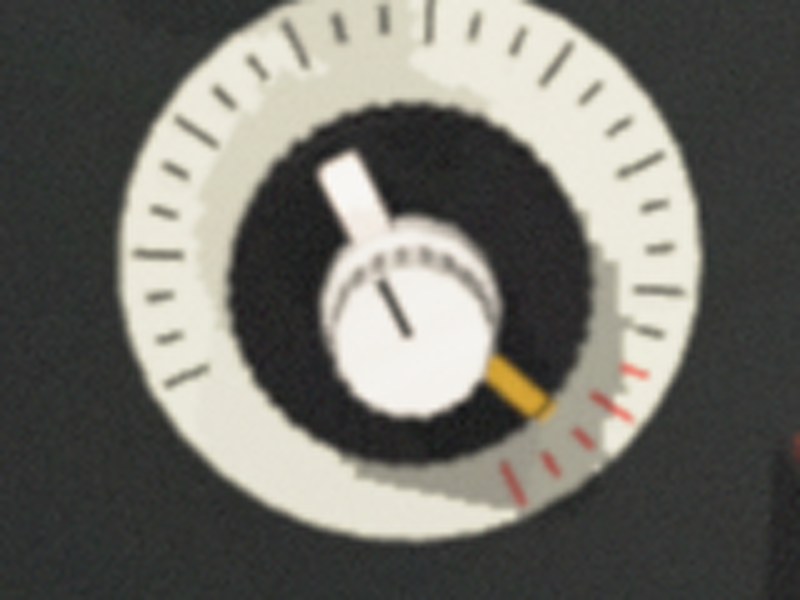

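```bash
python3 - <<'E'
from h import *
C=(Ro.from_euler('z',YAW)*Ro.from_euler('y',-30,degrees=True)).as_matrix()
cs=[]
for nm,o,E,ay,pm in(("w1",(178,137),((255,295),(561,295),(407,142),(407,448)),0,((359,415),(512,222))),("w2",(182,134),((230,283),(592,283),(411,102),(411,464)),-1.2,((518,388),(338,160)))):
    d=dict(np.load(nm+".npz"));f=lambda x,y:(o[0]+(x+.5)/5-.5,o[1]+(y+.5)/5-.5)
    es=[onp(d,*f(*p),.018) for p in E];c=np.mean(es,axis=0);cs.append(c)
    print(nm,c,np.linalg.norm(es[0]-es[1]),np.linalg.norm(es[2]-es[3]))
    m=onp(d,*f(*pm[0]),.018);p=onp(d,*f(*pm[1]),.0235)
    a=lambda q:np.arctan2(*(q-c)[::-1]);print(a(m),a(p),(a(p)-a(m))%(2*np.pi),np.hypot(*(m-c)),np.hypot(*(p-c)))
# c_i = k + R(ay_i) e ; e tool-fixed bias (panel-rotated)
R=lambda t:np.array([[np.cos(t),-np.sin(t)],[np.sin(t),np.cos(t)]])
A=np.block([[np.eye(2),R(0.02)],[np.eye(2),R(-1.2)]]);x=np.linalg.solve(A,np.r_[cs[0],cs[1]]);print(x,np.linalg.norm(es[0]-es[1]))
print("K",K0+C[:,:2]@x[:2]/1e3)
E
```

```text
w1 [0.8848792  1.55448921] 58.8250103585414 61.028756391109575
-1.9285179277002362 0.7086270107173603 2.6371449384175967 25.782051744613778 25.06277430815803
w2 [2.96637939 0.2718647 ] 58.86021709266081 61.04204849731953
-2.017113974265069 0.8178936091893787 2.835007583454448 24.983490889267568 24.671597002048202
[ 1.00805174 -0.57590876 -0.0805428   2.1324352 ] 58.86021709266081
K [0.55818298 0.01520665 0.10050403]
```

```bash
sed -i 's/^K0=.*//' h.py; sed -i '1i import numpy as np\nK0=np.array([.5574,.0159,.1]);YAW=-.1416;K1=np.array([.5582,.0152,.1005])' h.py; python3 - <<'E'
from h import *
from bench import *
s=get_state();plan(s,frame(K1,YAW,.07,-1.2),3)
E
```

```text
rel mm [ 7.01 -2.87 46.85] deg [ 0.23  0.38 -2.12]
N 3 row [0.0023, -0.0009, 0.0156] [0.08, 0.13, -0.71]
```

>>> arm_command(rows=[[[0.0023,-0.0009,0.0156],[0.08,0.13,-0.71]],[[0.0023,-0.0009,0.0156],[0.08,0.13,-0.71]],[[0.0023,-0.0009,0.0156],[0.08,0.13,-0.71]],[[0,0,0],[0,0,0]]])

```text
time: 3.25
tool_pos: [0.5245, 0.02, 0.1621]
eef_rot: [0.761, -0.594, 0.226, -0.13]
contact_force: [-0.5, 0.7, 0.5]
opening: 0.0878
```

```bash
python3 - <<'E'
from h import *
s,d=wsnap("w3");print(s["tool_pos"],s["joint_pos"],s["time"],s["contact_force"],s["torque"]);plan(s,frame(K1,YAW,.02,-1.2),4)
n=-frame(K1,YAW,0,0)[:3,2];print(proj(d,K1+.018*n))
E
```

```text
[0.5244561  0.02004714 0.16212346] [ 0.02699151 -0.59235039  2.01654794 -0.09013098  1.19832656  1.36228919] 3.25 [-0.47596398  0.73976996  0.50940018] [0.02935985 0.20393806 0.02525123]
rel mm [-0.49  1.35 50.41] deg [-0.17 -0.04  0.96]
N 4 row [-0.0001, 0.0003, 0.0126] [-0.04, -0.01, 0.24]
[253.99771718 218.09555003]
```

View pics/w3.png

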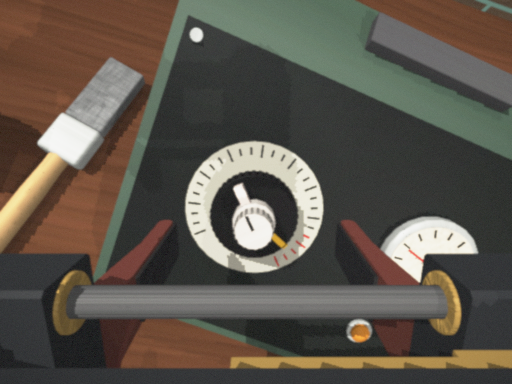

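>>> arm_command(rows=[[[-0.0001,0.0003,0.0126],[-0.04,0,0.24]],[[-0.0001,0.0003,0.0126],[-0.04,0,0.24]],[[-0.0001,0.0003,0.0126],[-0.04,0,0.24]],[[-0.0001,0.0003,0.0105],[-0.04,0,0.24]],[[0,0,0],[0,0,0]]])

```text
time: 3.8
tool_pos: [0.5496, 0.0172, 0.1201]
eef_rot: [0.756, -0.6, 0.225, -0.132]
contact_force: [-0.2, 0.5, -0.3]
opening: 0.0877
```

```bash
python3 - <<'E'
from h import *
s,d=wsnap("w4");print(s["tool_pos"],s["joint_pos"],s["time"],s["contact_force"],s["torque"]);plan(s,frame(K1,YAW,.019,-1.2),1)
E
```

```text
[0.54959724 0.01717318 0.1201423 ] [ 0.01767361 -0.50131601  2.03154065 -0.08937871  1.09023138  1.37871962] 3.8 [-0.15851298  0.54430619 -0.2762018 ] [0.02195458 0.25127838 0.0265586 ]
rel mm [-0.11  2.33  2.4 ] deg [-0.26 -0.05  0.03]
N 1 row [-0.0001, 0.0023, 0.0024] [-0.26, -0.05, 0.03]
```

View pics/w4.png

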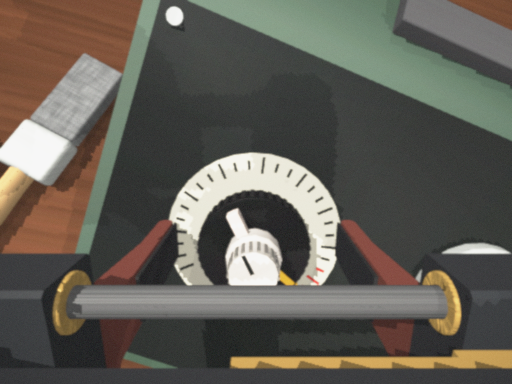

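>>> arm_command(rows=[[[0,0.0025,0.0025],[-0.25,0,0]],[[0,0,0],[0,0,0]]])

```text
time: 4.05
tool_pos: [0.5488, 0.0164, 0.1177]
eef_rot: [0.757, -0.6, 0.224, -0.131]
contact_force: [-0.3, 1.0, -0.4]
opening: 0.0877
```

```bash
python3 - <<'E'
from h import *
from bench import *
s=get_state();print(s["time"],s["contact_force"],s["torque"]);plan(s,frame(K1,YAW,.019,-1.2),1)
E
```

```text
4.05 [-0.31137854  0.99360912 -0.38216936] [ 0.00522525  0.20411264 -0.02549345]
rel mm [-0.29  0.36  0.64] deg [-0.05 -0.07  0.04]
N 1 row [-0.0003, 0.0004, 0.0006] [-0.05, -0.07, 0.04]
```

>>> arm_command(rows=[[[0,0,0],[0,0,0]],[[0,0,0],[0,0,0]],[[0,0,0],[0,0,0]],[[0,0,0],[0,0,0]]], gripper=1, grip_force=8)

```text
time: 4.45
tool_pos: [0.5488, 0.0182, 0.1189]
eef_rot: [0.757, -0.6, 0.223, -0.133]
contact_force: [-0.9, 12.8, -1.4]
opening: 0.0597
```

```bash
cat >> h.py <<'E'
def rep():
    from bench import get_state
    s=get_state();R=cur(s)[:3,:3]
    print("t",round(s["time"],2),"F_tool",np.round(R.T@s["contact_force"],2),"M_tool",np.round(R.T@s["torque"],3),"tau",np.round(s["joint_torque"],3),"open",round(float(s["opening"]),4),"j6",round(float(s["joint_pos"][5]),4))
    C=frame(K1,YAW,0,0)[:3,:3];Q=C.T@R;print("yaw",round(float(np.arctan2(Q[1,0],Q[0,0])),4),"K-rel panel mm",np.round((frame(K1,YAW,0,0)[:3,:3].T@(s["tool_pos"]-K1))*[1e3,-1e3,-1e3],2));return s
E
python3 - <<'E'
from h import *
s=rep();plan(s,frame(K1,YAW,.019,-1.2),1)
E
```

```text
t 4.45 F_tool [-12.8   -1.75  -0.07] M_tool [-0.021 -1.572  0.003] tau [-8.6800e+00 -2.3239e+01 -4.5202e+01 -5.3530e+00 -3.3110e+00 -3.3000e-02] open 0.0597 j6 1.3782
yaw 1.2003 K-rel panel mm [ 0.82  1.6  20.81]
rel mm [1.2  1.35 1.8 ] deg [-0.18  0.14 -0.02]
N 1 row [0.0012, 0.0014, 0.0018] [-0.18, 0.14, -0.02]
```

>>> arm_command(rows=[[[-0.001,0,0.0005],[0,0,0]],[[0,0,0],[0,0,0]],[[0,0,0],[0,0,0]]])

```text
time: 4.75
tool_pos: [0.5488, 0.0184, 0.1189]
eef_rot: [0.757, -0.6, 0.224, -0.132]
contact_force: [-0.1, 0.3, -0.7]
opening: 0.0598
```

```bash
python3 - <<'E'
from h import *
s=rep();plan(s,frame(K1,YAW,.019,-1.2),1)
E
```

```text
t 4.75 F_tool [-0.42  0.33  0.52] M_tool [-0.226 -0.046  0.06 ] tau [-6.8000e-02 -2.2267e+01 -4.3269e+01 -4.5800e-01 -2.6180e+00 -2.9000e-02] open 0.0598 j6 1.3815
yaw 1.1999 K-rel panel mm [ 0.8   1.82 20.83]
rel mm [1.4  1.41 1.83] deg [-0.18  0.02  0.01]
N 1 row [0.0014, 0.0014, 0.0018] [-0.18, 0.02, 0.01]
```

>>> arm_command(rows=[[[0,0,0],[0,0,0]],[[0,0,0],[0,0,-4]],[[0,0,0],[0,0,-4]],[[0,0,0],[0,0,-4]]], grip_force=20)

```text
time: 5.15
tool_pos: [0.5488, 0.0187, 0.1189]
eef_rot: [0.817, -0.515, 0.237, -0.107]
contact_force: [-2.2, 0.2, 0.9]
opening: 0.0593
```

```bash
python3 - <<'E'
from h import *
s=rep();plan(s,frame(K1,YAW,.019,-1.2),1)
E
```

```text
t 5.15 F_tool [-0.75  1.28 -1.85] M_tool [-0.257 -0.182  0.122] tau [ -0.061 -21.934 -43.172  -0.475  -2.813   0.871] open 0.0593 j6 1.1658
yaw 0.9847 K-rel panel mm [ 0.65  2.14 20.82]
rel mm [1.42 1.73 1.81] deg [-0.19  0.06 12.33]
N 1 row [0.0014, 0.0017, 0.0018] [-0.19, 0.06, 12.33]
```

>>> arm_command(rows=[[[0,0,0],[0,0,-6]],[[0,0,0],[0,0,-6]],[[0,0,0],[0,0,-6]],[[0,0,0],[0,0,-6]],[[0,0,0],[0,0,-6]],[[0,0,0],[0,0,-6]],[[0,0,0],[0,0,-6]]])

```text
time: 5.85
tool_pos: [0.548, 0.0195, 0.1183]
eef_rot: [0.95, -0.175, 0.258, -0.013]
contact_force: [-1.6, 0.8, 0.8]
opening: 0.0597
```

```bash
python3 - <<'E'
from h import *
s=rep();plan(s,frame(K1,YAW,.019,-1.2),1)
s,d=wsnap("w5")
E
```

```text
t 5.85 F_tool [-1.17 -0.32 -1.52] M_tool [-0.133 -0.352  0.109] tau [  0.052 -21.752 -43.195  -0.392  -2.956   1.339] open 0.0597 j6 0.4036
yaw 0.2235 K-rel panel mm [-0.36  2.84 20.81]
rel mm [0.99 2.7  1.8 ] deg [-0.18  0.18 55.95]
N 1 row [0.001, 0.0027, 0.0018] [-0.18, 0.18, 55.95]
```

View pics/w5.png

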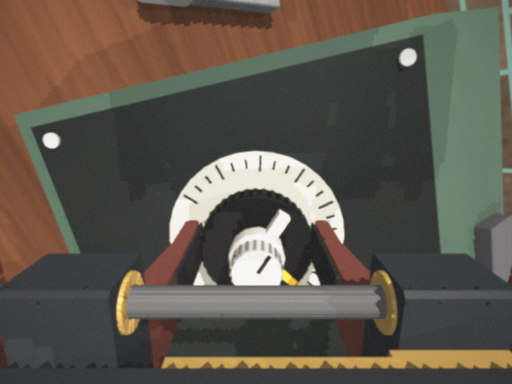

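>>> arm_command(rows=[[[0,0,0],[0,0,-6]],[[0,0,0],[0,0,-6]],[[0,0,0],[0,0,-6]],[[0,0,0],[0,0,-6]],[[0,0,0],[0,0,-6]]])

```text
time: 6.4
tool_pos: [0.5472, 0.0196, 0.1179]
eef_rot: [0.963, 0.083, 0.251, 0.056]
contact_force: [-2.4, 0.2, -0.2]
opening: 0.0593
```

```bash
python3 - <<'E'
from h import *
s=rep()
E
```

```text
t 6.4 F_tool [-2.12 -0.52 -1.06] M_tool [-0.011 -0.461  0.101] tau [  0.208 -21.674 -43.157  -0.301  -2.991   1.304] open 0.0593 j6 -0.1334
yaw -0.3131 K-rel panel mm [-1.28  2.82 20.79]
```

>>> arm_command(rows=[[[0,0,0],[0,0,-4]],[[0,0,0],[0,0,-4]]])

```text
time: 6.6
tool_pos: [0.547, 0.0195, 0.1178]
eef_rot: [0.954, 0.151, 0.246, 0.074]
contact_force: [-1.4, -0.0, 0.9]
opening: 0.0594
```

```bash
python3 - <<'E'
from h import *
s=rep()
E
```

```text
t 6.6 F_tool [-0.76 -0.14 -1.51] M_tool [ 0.045 -0.359  0.105] tau [  0.206 -21.751 -43.107  -0.301  -2.873   0.813] open 0.0594 j6 -0.2752
yaw -0.4548 K-rel panel mm [-1.47  2.73 20.83]
```

>>> arm_command(rows=[[[0,0,0],[0,0,-3]]])

```text
time: 6.7
tool_pos: [0.5469, 0.0195, 0.1178]
eef_rot: [0.95, 0.176, 0.244, 0.08]
contact_force: [-0.2, -1.1, 0.3]
opening: 0.0595
```

```bash
python3 - <<'E'
from h import *
s=rep()
E
```

```text
t 6.7 F_tool [-0.39  1.04 -0.29] M_tool [ 0.066 -0.296  0.111] tau [  0.184 -21.771 -43.064  -0.313  -2.812   0.431] open 0.0595 j6 -0.328
yaw -0.5074 K-rel panel mm [-1.55  2.67 20.84]
```

>>> arm_command(rows=[[[0,0,0],[0,0,-3]]])

```text
time: 6.8
tool_pos: [0.5469, 0.0195, 0.1177]
eef_rot: [0.945, 0.201, 0.242, 0.086]
contact_force: [-1.0, 0.7, 0.1]
opening: 0.0595
```

```bash
python3 -c "
from h import *
rep()"
```

```text
t 6.8 F_tool [-0.46 -0.97 -0.63] M_tool [ 0.077 -0.299  0.1  ] tau [  0.193 -21.769 -43.072  -0.305  -2.823   0.578] open 0.0595 j6 -0.3801
yaw -0.5595 K-rel panel mm [-1.63  2.63 20.81]
```

>>> arm_command(rows=[[[0,0,0],[0,0,-3]]])

```text
time: 6.9
tool_pos: [0.5468, 0.0194, 0.1177]
eef_rot: [0.94, 0.226, 0.24, 0.093]
contact_force: [-1.2, -0.8, -0.2]
opening: 0.0595
```

```bash
python3 -c "
from h import *
rep()"
```

```text
t 6.9 F_tool [-1.39  0.16 -0.39] M_tool [ 0.067 -0.296  0.127] tau [  0.198 -21.762 -43.063  -0.3    -2.822   0.58 ] open 0.0595 j6 -0.4323
yaw -0.6116 K-rel panel mm [-1.7   2.56 20.83]
```

>>> arm_command(rows=[[[0,0,0],[0,0,-3]]])

```text
time: 7.0
tool_pos: [0.5467, 0.0194, 0.1177]
eef_rot: [0.934, 0.25, 0.237, 0.099]
contact_force: [-1.0, 0.4, -0.2]
opening: 0.0596
```

```bash
python3 -c "
from h import *
rep()"
```

```text
t 7.0 F_tool [-0.62 -0.83 -0.3 ] M_tool [ 0.122 -0.308  0.108] tau [  0.202 -21.762 -43.057  -0.296  -2.816   0.583] open 0.0596 j6 -0.4845
yaw -0.6637 K-rel panel mm [-1.74  2.54 20.84]
```

>>> arm_command(rows=[[[0,0,0],[0,0,-3]]])

```text
time: 7.1
tool_pos: [0.5467, 0.0193, 0.1176]
eef_rot: [0.927, 0.274, 0.234, 0.105]
contact_force: [-1.3, -0.4, 1.1]
opening: 0.0595
```

```bash
python3 -c "
from h import *
rep()"
```

```text
t 7.1 F_tool [-0.8   0.05 -1.59] M_tool [ 0.093 -0.294  0.162] tau [  0.207 -21.762 -43.051  -0.292  -2.81    0.582] open 0.0595 j6 -0.5366
yaw -0.7157 K-rel panel mm [-1.84  2.47 20.82]
```

>>> arm_command(rows=[[[0,0,0],[0,0,-3]]])

```text
time: 7.2
tool_pos: [0.5466, 0.0193, 0.1176]
eef_rot: [0.919, 0.298, 0.231, 0.111]
contact_force: [-1.1, 0.4, 0.0]
opening: 0.0597
```

```bash
python3 -c "
from h import *
rep()"
```

```text
t 7.2 F_tool [-0.53 -0.83 -0.6 ] M_tool [ 0.114 -0.308  0.055] tau [  0.21  -21.763 -43.045  -0.289  -2.804   0.58 ] open 0.0597 j6 -0.5887
yaw -0.7678 K-rel panel mm [-1.89  2.42 20.84]
```

>>> arm_command(rows=[[[0,0,0],[0,0,-3]]])

```text
time: 7.3
tool_pos: [0.5465, 0.0192, 0.1175]
eef_rot: [0.911, 0.322, 0.228, 0.117]
contact_force: [-0.7, -0.4, 0.1]
opening: 0.0592
```

```bash
python3 -c "
from h import *
rep()"
```

```text
t 7.3 F_tool [-0.71 -0.08 -0.43] M_tool [ 0.141 -0.267  0.119] tau [  0.212 -21.764 -43.039  -0.285  -2.797   0.579] open 0.0592 j6 -0.6409
yaw -0.8198 K-rel panel mm [-1.99  2.36 20.82]
```

>>> arm_command(rows=[[[0,0,0],[0,0,-3]]])

```text
time: 7.4
tool_pos: [0.5465, 0.0192, 0.1175]
eef_rot: [0.903, 0.346, 0.225, 0.123]
contact_force: [-1.1, 0.8, 0.8]
opening: 0.0595
```

```bash
python3 -c "
from h import *
rep()"
```

```text
t 7.4 F_tool [ 0.11 -0.92 -1.25] M_tool [ 0.137 -0.35   0.154] tau [  0.214 -21.765 -43.034  -0.282  -2.79    0.577] open 0.0595 j6 -0.693
yaw -0.8719 K-rel panel mm [-2.03  2.3  20.84]
```

>>> arm_command(rows=[[[0,0,0],[0,0,-3]]])

```text
time: 7.5
tool_pos: [0.5464, 0.0191, 0.1175]
eef_rot: [0.893, 0.369, 0.222, 0.129]
contact_force: [-1.0, 0.7, 0.8]
opening: 0.0595
```

```bash
python3 -c "
from h import *
rep()"
```

```text
t 7.5 F_tool [ 0.14 -0.81 -1.28] M_tool [ 0.161 -0.318  0.115] tau [  0.214 -21.766 -43.028  -0.279  -2.783   0.575] open 0.0595 j6 -0.7451
yaw -0.924 K-rel panel mm [-2.07  2.2  20.84]
```

```bash
python3 -c "
from h import *
s,d=wsnap('w6')"
```

```text
(no output)
```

View pics/w6.png

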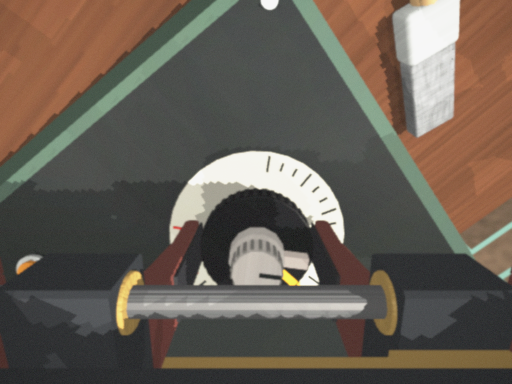

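>>> arm_command(rows=[[[0,0,0],[0,0,-3]]])

```text
time: 7.65
tool_pos: [0.5464, 0.019, 0.1175]
eef_rot: [0.883, 0.393, 0.218, 0.135]
contact_force: [-0.5, 0.8, 0.5]
opening: 0.0597
```

```bash
python3 -c "
from h import *
rep()"
```

```text
t 7.65 F_tool [ 0.44 -0.59 -0.72] M_tool [ 0.134 -0.281  0.172] tau [  0.239 -21.747 -43.031  -0.262  -2.8     0.935] open 0.0597 j6 -0.7984
yaw -0.9772 K-rel panel mm [-2.1   2.14 20.85]
```

>>> arm_command(rows=[[[0,0,0],[0,0,-2]]])

```text
time: 7.75
tool_pos: [0.5463, 0.019, 0.1175]
eef_rot: [0.877, 0.407, 0.216, 0.138]
contact_force: [-0.9, 0.1, 0.6]
opening: 0.0596
```

```bash
python3 -c "
from h import *
rep()"
```

```text
t 7.75 F_tool [-0.33 -0.42 -0.96] M_tool [ 0.157 -0.258  0.134] tau [  0.167 -21.78  -43.008  -0.301  -2.745   0.154] open 0.0596 j6 -0.8322
yaw -1.0109 K-rel panel mm [-2.14  2.05 20.84]
```

>>> arm_command(rows=[[[0,0,0],[0,0,-2.5]]])

```text
time: 7.85
tool_pos: [0.5463, 0.0189, 0.1175]
eef_rot: [0.868, 0.426, 0.213, 0.143]
contact_force: [-0.4, -0.2, -0.5]
opening: 0.0593
```

```bash
python3 -c "
from h import *
rep()"
```

```text
t 7.85 F_tool [-0.55 -0.37  0.24] M_tool [ 0.147 -0.358  0.132] tau [  0.222 -21.768 -43.025  -0.265  -2.773   0.519] open 0.0593 j6 -0.8744
yaw -1.0531 K-rel panel mm [-2.17  2.   20.84]
```

>>> arm_command(rows=[[[0,0,0],[0,0,-2.5]]])

```text
time: 7.95
tool_pos: [0.5463, 0.0189, 0.1174]
eef_rot: [0.859, 0.444, 0.209, 0.147]
contact_force: [-1.1, 0.1, 0.1]
opening: 0.0596
```

```bash
python3 -c "
from h import *
rep()"
```

```text
t 7.95 F_tool [-0.47 -0.8  -0.69] M_tool [ 0.217 -0.264  0.151] tau [  0.213 -21.763 -43.016  -0.269  -2.765   0.441] open 0.0596 j6 -0.9168
yaw -1.0955 K-rel panel mm [-2.2   1.98 20.84]
```

>>> arm_command(rows=[[[0,0,0],[0,0,-2.5]]])

```text
time: 8.05
tool_pos: [0.5462, 0.0188, 0.1174]
eef_rot: [0.849, 0.462, 0.206, 0.152]
contact_force: [-1.1, -0.3, 1.0]
opening: 0.0598
```

```bash
python3 -c "
from h import *
rep()"
```

```text
t 8.05 F_tool [-0.53 -0.16 -1.39] M_tool [ 0.154 -0.266  0.153] tau [  0.209 -21.763 -43.013  -0.269  -2.758   0.443] open 0.0598 j6 -0.9592
yaw -1.1378 K-rel panel mm [-2.23  1.89 20.85]
```

>>> arm_command(rows=[[[0,0,0],[0,0,-2.5]]])

```text
time: 8.15
tool_pos: [0.5462, 0.0187, 0.1174]
eef_rot: [0.839, 0.48, 0.203, 0.156]
contact_force: [-0.9, 0.1, 1.0]
opening: 0.0595
```

```bash
python3 -c "
from h import *
rep()"
```

```text
t 8.15 F_tool [-0.13 -0.32 -1.32] M_tool [ 0.219 -0.287  0.138] tau [  0.205 -21.765 -43.012  -0.268  -2.752   0.44 ] open 0.0595 j6 -1.0016
yaw -1.1802 K-rel panel mm [-2.28  1.82 20.82]
```

>>> arm_command(rows=[[[0,0,0],[0,0,-2.5]]])

```text
time: 8.25
tool_pos: [0.5461, 0.0187, 0.1174]
eef_rot: [0.829, 0.498, 0.199, 0.16]
contact_force: [-0.9, -0.9, 0.3]
opening: 0.0594
```

```bash
python3 -c "
from h import *
rep()"
```

```text
t 8.25 F_tool [-1.15 -0.14 -0.7 ] M_tool [ 0.2   -0.29   0.083] tau [  0.204 -21.766 -43.009  -0.267  -2.746   0.438] open 0.0594 j6 -1.044
yaw -1.2226 K-rel panel mm [-2.33  1.77 20.83]
```

>>> arm_command(rows=[[[0,0,0],[0,0,-2.5]]])

```text
time: 8.35
tool_pos: [0.5461, 0.0186, 0.1174]
eef_rot: [0.818, 0.515, 0.196, 0.164]
contact_force: [-0.3, -0.9, 0.4]
opening: 0.0597
```

```bash
python3 -c "
from h import *
rep()"
```

```text
t 8.35 F_tool [-0.92  0.3  -0.43] M_tool [ 0.163 -0.212  0.149] tau [  0.201 -21.764 -43.008  -0.267  -2.74    0.437] open 0.0597 j6 -1.0864
yaw -1.265 K-rel panel mm [-2.33  1.69 20.83]
```

>>> arm_command(rows=[[[0,0,0],[0,0,-2.5]]])

```text
time: 8.45
tool_pos: [0.5461, 0.0186, 0.1174]
eef_rot: [0.807, 0.532, 0.192, 0.169]
contact_force: [-1.8, -1.0, -0.3]
opening: 0.0599
```

```bash
python3 -c "
from h import *
rep()"
```

```text
t 8.45 F_tool [-1.58 -1.17 -0.53] M_tool [ 0.164 -0.22   0.152] tau [  0.198 -21.764 -43.006  -0.266  -2.734   0.435] open 0.0599 j6 -1.1288
yaw -1.3074 K-rel panel mm [-2.34  1.62 20.85]
```

>>> arm_command(rows=[[[0,0,0],[0,0,-2.5]]])

```text
time: 8.55
tool_pos: [0.5461, 0.0185, 0.1174]
eef_rot: [0.795, 0.549, 0.189, 0.173]
contact_force: [-1.2, -0.3, 1.3]
opening: 0.0595
```

```bash
python3 -c "
from h import *
rep()
wsnap('w7')"
```

```text
t 8.55 F_tool [-0.54 -0.23 -1.68] M_tool [ 0.192 -0.276  0.173] tau [  0.195 -21.764 -43.005  -0.266  -2.728   0.434] open 0.0595 j6 -1.1712
yaw -1.3498 K-rel panel mm [-2.35  1.56 20.85]
```

View pics/w7.png

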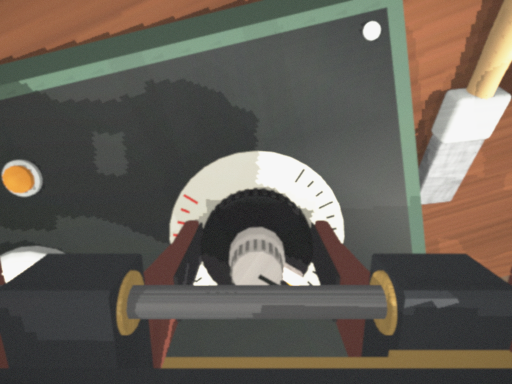

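>>> arm_command(rows=[[[0,0,0],[0,0,-2]]])

```text
time: 8.7
tool_pos: [0.5461, 0.0184, 0.1174]
eef_rot: [0.786, 0.563, 0.186, 0.176]
contact_force: [-1.9, -0.2, -0.1]
opening: 0.0596
```

```bash
python3 -c "
from h import *
rep()"
```

```text
t 8.7 F_tool [-0.73 -1.55 -0.78] M_tool [ 0.205 -0.245  0.19 ] tau [  0.309 -21.766 -42.987  -0.266  -2.7     0.479] open 0.0596 j6 -1.2058
yaw -1.3844 K-rel panel mm [-2.36  1.47 20.83]
```

>>> arm_command(rows=[[[0,0,0],[0,0,-2]]])

```text
time: 8.8
tool_pos: [0.5461, 0.0183, 0.1173]
eef_rot: [0.777, 0.576, 0.183, 0.179]
contact_force: [0.1, -0.6, -0.3]
opening: 0.0596
```

```bash
python3 -c "
from h import *
rep()"
```

```text
t 8.8 F_tool [-0.61  0.06  0.38] M_tool [ 0.207 -0.149  0.271] tau [  0.414 -21.768 -42.993  -0.3    -2.697   0.137] open 0.0596 j6 -1.2387
yaw -1.4172 K-rel panel mm [-2.37  1.39 20.81]
```

>>> arm_command(rows=[[[0,0,0],[0,0,-1]]])

```text
time: 8.9
tool_pos: [0.5461, 0.0183, 0.1174]
eef_rot: [0.772, 0.582, 0.181, 0.18]
contact_force: [-1.6, 0.3, -0.5]
opening: 0.0593
```

```bash
python3 -c "
from h import *
rep()"
```

```text
t 8.9 F_tool [-0.11 -1.65 -0.32] M_tool [ 0.25  -0.126  0.325] tau [  0.345 -21.759 -42.992  -0.382  -2.7    -0.28 ] open 0.0593 j6 -1.2542
yaw -1.4327 K-rel panel mm [-2.37  1.37 20.83]
```

>>> arm_command(rows=[[[0,0,0],[0,0,0]]])

```text
time: 9.0
tool_pos: [0.5461, 0.0183, 0.1174]
eef_rot: [0.773, 0.581, 0.181, 0.18]
contact_force: [-1.0, 0.3, 0.3]
opening: 0.059
```

```bash
python3 -c "
from h import *
rep()
wsnap('w8')"
```

```text
t 9.0 F_tool [ 0.08 -0.75 -0.77] M_tool [ 0.238 -0.168  0.104] tau [-2.6000e-02 -2.1778e+01 -4.3009e+01 -3.4000e-01 -2.6910e+00 -2.3700e-01] open 0.059 j6 -1.2525
yaw -1.4309 K-rel panel mm [-2.35  1.36 20.82]
```

>>> arm_command(rows=[[[0,0,0],[0,0,0]],[[0,0,0],[0,0,0]],[[0,0,0],[0,0,0]],[[0,0,0],[0,0,0]],[[0,0,0],[0,0,0]]], gripper=-1)

```text
time: 9.55
tool_pos: [0.5465, 0.0185, 0.1177]
eef_rot: [0.773, 0.58, 0.182, 0.18]
contact_force: [0.4, -0.5, 0.2]
opening: 0.0877
```

```bash
python3 -c "
from h import *
rep()
wsnap('w9')"
```

```text
t 9.55 F_tool [-0.32  0.53  0.08] M_tool [0.07  0.072 0.064] tau [-1.0000e-03 -2.1895e+01 -4.2859e+01 -3.8200e-01 -2.4180e+00 -1.0000e-03] open 0.0877 j6 -1.2499
yaw -1.4284 K-rel panel mm [-1.82  1.65 20.92]
```

View pics/w8.png

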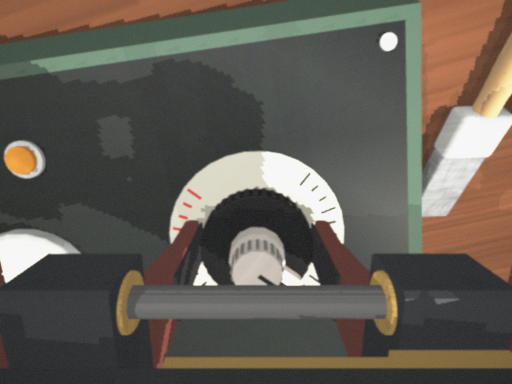

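View pics/w9.png

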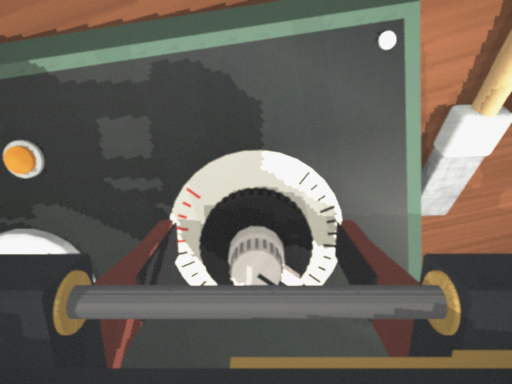

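>>> arm_command(rows=[[[0,0,-0.02],[0,0,0]],[[0,0,-0.03],[0,0,0]],[[0,0,-0.03],[0,0,0]],[[0,0,-0.03],[0,0,0]],[[0,0,-0.02],[0,0,0]],[[0,0,0],[0,0,0]]])

```text
time: 10.2
tool_pos: [0.4798, 0.0274, 0.2333]
eef_rot: [0.774, 0.58, 0.181, 0.179]
contact_force: [0.1, -0.5, 1.1]
opening: 0.0876
```

```bash
python3 -c "
from h import *
s=rep();wsnap('w10');plan(s,frame(K0,YAW,.16,0))"
```

```text
t 10.2 F_tool [-0.34  0.71 -0.87] M_tool [0.088 0.1   0.044] tau [ 9.5000e-02 -1.4403e+01 -4.2153e+01 -4.3100e-01 -1.8390e+00  1.2000e-02] open 0.0876 j6 -1.2431
yaw -1.4279 K-rel panel mm [ -2.32   1.05 154.64]
rel mm [-0.28  1.31 -5.39] deg [-0.44  0.29 81.81]
N 10 row [0.0001, 0.0001, -0.0005] [-0.04, 0.03, 8.18]
```

View pics/w10.png

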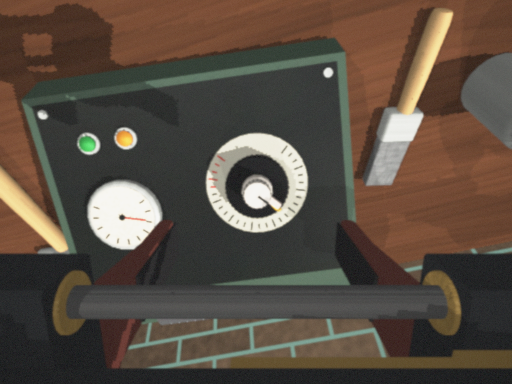

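Rotate back to the first viewing pose for a like-for-like comparison.

>>> arm_command(rows=[[[0.0001,0.0001,-0.0005],[0,0,8.2]],[[0.0001,0.0001,-0.0005],[0,0,8.2]],[[0.0001,0.0001,-0.0005],[0,0,8.2]],[[0.0001,0.0001,-0.0005],[0,0,8.2]],[[0.0001,0.0001,-0.0005],[0,0,8.2]],[[0.0001,0.0001,-0.0005],[0,0,8.2]],[[0.0001,0.0001,-0.0005],[0,0,8.2]],[[0.0001,0.0001,-0.0005],[0,0,8.2]]])

```text
time: 11.05
tool_pos: [0.4794, 0.0268, 0.2181]
eef_rot: [0.969, 0.047, 0.24, 0.047]
contact_force: [-0.2, -0.1, -0.3]
opening: 0.0879
```

```bash
python3 -c "
from h import *
s=rep();d1=dict(np.load('w1.npz'));T=np.eye(4);
from bench import *
# pose at w1
T[:3,3]=[0.47616414,0.04067573,0.23650649]
Tc=np.array(snapshot('wrist')['T_tool_cam']);W=np.eye(4);W[:3,:3]=d1['R'].T;W[:3,3]=-d1['R'].T@d1['t']
plan(s,W@np.linalg.inv(Tc))"
```

```text
t 11.05 F_tool [-0.29  0.05  0.17] M_tool [ 0.039 -0.096 -0.023] tau [ 1.7000e-02 -1.5086e+01 -4.2887e+01 -3.8200e-01 -2.3440e+00 -1.9450e+00] open 0.0879 j6 -0.0539
yaw -0.24 K-rel panel mm [-10.17   0.41 141.63]
rel mm [  7.45 -11.95 -18.71] deg [ 0.25  2.44 12.64]
N 2 row [0.0035, -0.0062, -0.0093] [0.12, 1.22, 6.32]
```

>>> arm_command(rows=[[[0.0035,-0.0062,-0.0093],[0.12,1.22,6.32]],[[0.0035,-0.0062,-0.0093],[0.12,1.22,6.32]],[[0,0,0],[0,0,0]]])

```text
time: 11.4
tool_pos: [0.4766, 0.0405, 0.2304]
eef_rot: [0.963, -0.062, 0.26, 0.017]
contact_force: [0.8, -0.8, -0.3]
opening: 0.0879
```

```bash
python3 - <<'E'
from h import *
from bench import *
s=rep();s,d=wsnap("w11")
n=-frame(K1,YAW,0,0)[:3,2];u,v=proj(d,K1+.018*n).astype(int);print(u-80,v-60)
a=d["color"][:,:,::-1];cv2.imwrite("pics/w11c.png",cv2.resize(a[v-60:v+60,u-80:u+80],(800,600),interpolation=cv2.INTER_CUBIC))
t=snapshot("top")["color"][:,:,::-1];cv2.imwrite("pics/top1.png",t)
E
```

```text
t 11.4 F_tool [0.6  0.74 0.73] M_tool [-0.048 -0.14  -0.021] tau [  0.275 -14.071 -42.543  -0.492  -2.447   1.345] open 0.0879 j6 0.2124
yaw -0.0119 K-rel panel mm [ -8.11  13.56 154.7 ]
183 139
```

View pics/w11c.png

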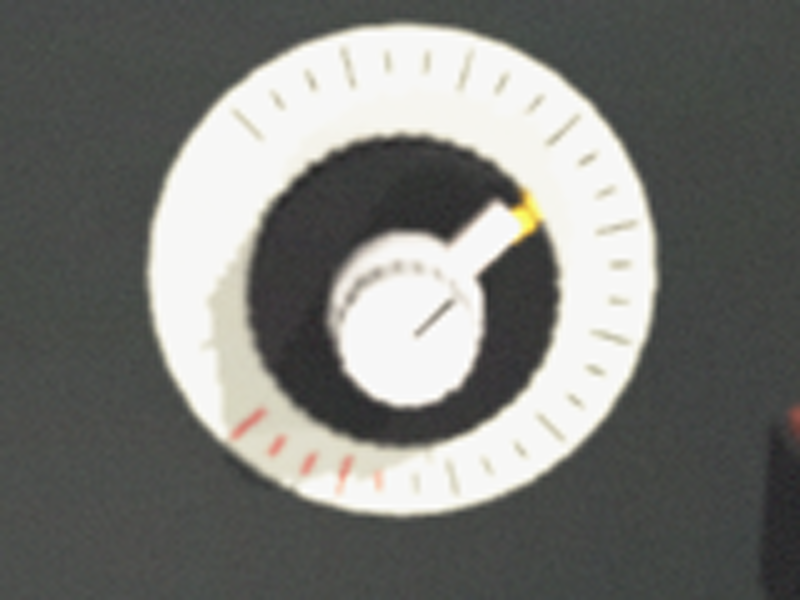

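View pics/top1.png

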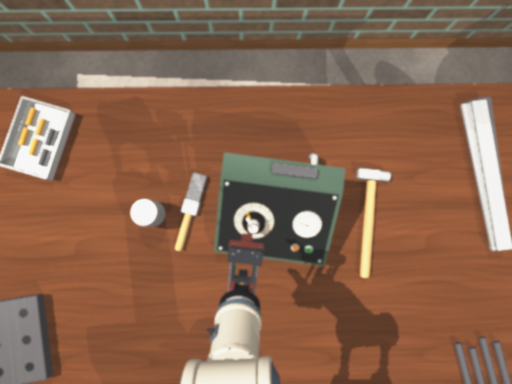

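```bash
python3 - <<'E'
from h import *
a=cv2.imread("pics/w1.png");b=cv2.imread("pics/w11.png")
def crop(i):return cv2.resize(i[137:257,178:338],(800,600),interpolation=cv2.INTER_CUBIC)
A=cv2.cvtColor(crop(a),6);B=cv2.cvtColor(crop(b),6)
m=np.zeros_like(A);cv2.ellipse(m,(407,275),(255,250),0,0,360,255,-1);cv2.circle(m,(407,295),165,0,-1)
W=np.eye(3,dtype=np.float32)[:2]
cc,W=cv2.findTransformECC(A,B,W,cv2.MOTION_AFFINE,(3,300,1e-7),m,5);print(cc,W)
Bw=cv2.warpAffine(B,W,(800,600),flags=cv2.INTER_LINEAR|cv2.WARP_INVERSE_MAP)
# pointer: orientation of bright region, and knob-top fit
r=np.zeros_like(A);cv2.fillPoly(r,[np.array([[440,265],[495,190],[545,225],[480,300]])],255)
m2=np.zeros_like(A);cv2.circle(m2,(408,325),70,255,-1)
for mm,nm in((m2,"knob top"),):
    W2=np.eye(3,dtype=np.float32)[:2];cc,W2=cv2.findTransformECC(A,Bw,W2,cv2.MOTION_EUCLIDEAN,(3,300,1e-7),mm,3);print(nm,cc,"rot rad",np.arctan2(W2[1,0],W2[0,0]))
cv2.imwrite("pics/cmp.png",np.hstack([A[150:450,250:600],Bw[150:450,250:600]]))
E
```

```text
0.9940308841042794 [[ 1.01744187e+00  4.48809518e-03  1.21749525e+01]
 [-4.26500989e-03  1.01630867e+00  2.12595582e+00]]
knob top 0.989062467752248 rot rad -0.0015665859
```

View pics/cmp.png

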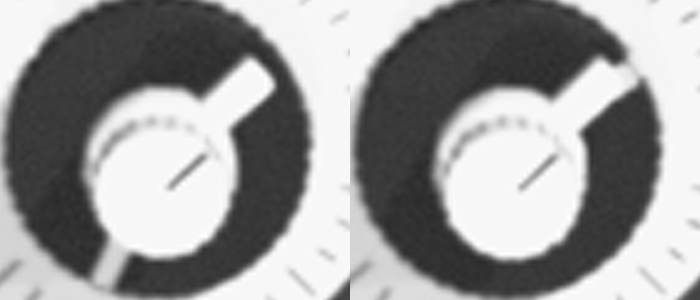

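```bash
python3 - <<'E'
from h import *
d=dict(np.load("w10.npz"));a=cv2.imread("pics/w10.png")
cv2.imwrite("pics/w10c.png",cv2.resize(a[145:225,205:310],(788,600),interpolation=cv2.INTER_CUBIC))
for nm in("w1","w2","w10","w11"):
    d=dict(np.load(nm+".npz"));
    R=d["R"].T@np.linalg.inv(np.array([[1,-.0003,-.0006],[.0004,.9656,.2601],[.0006,-.2601,.9656]]))
    Q=frame(K1,YAW,0,0)[:3,:3].T@R;print(nm,"axis_yaw",-np.arctan2(Q[1,0],Q[0,0]))
E
```

```text
w1 axis_yaw 0.018955338421359054
w2 axis_yaw -1.2409636051974504
w10 axis_yaw 1.427679045072724
w11 axis_yaw 0.011666370577940578
```

View pics/w10c.png

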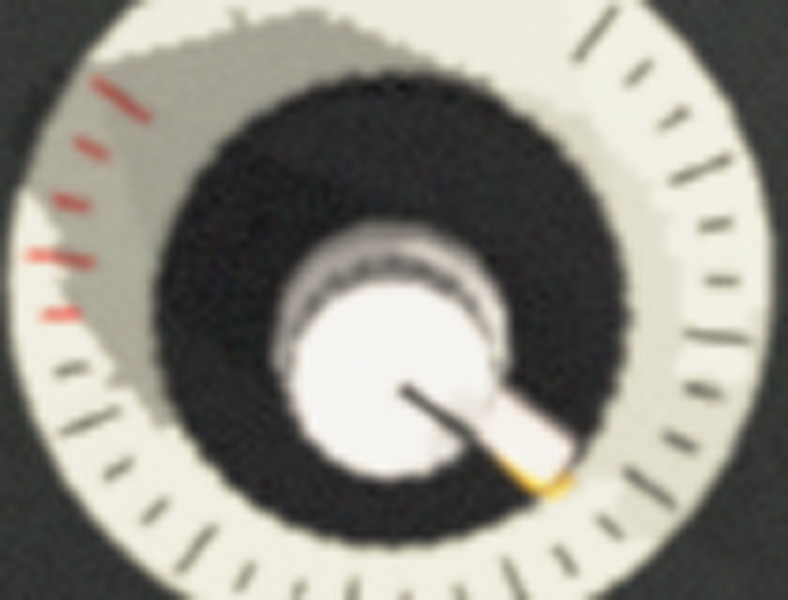

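```bash
cat >> h.py <<'E'
K2=K1+frame(K1,YAW,0,0)[:3,:3]@np.array([-.0009,-.00115,0])
E
python3 - <<'E'
from h import *
from bench import *
s=get_state();plan(s,frame(K2,YAW,.06,0),4)
E
```

```text
rel mm [ 7.63 12.46 93.75] deg [-0.27 -0.08  0.84]
N 4 row [0.0019, 0.0031, 0.0234] [-0.07, -0.02, 0.21]
```

>>> arm_command(rows=[[[0.0019,0.0031,0.0234],[-0.07,-0.02,0.21]],[[0.0019,0.0031,0.0234],[-0.07,-0.02,0.21]],[[0.0019,0.0031,0.0234],[-0.07,-0.02,0.21]],[[0.0019,0.0031,0.0234],[-0.07,-0.02,0.21]],[[0,0,0],[0,0,0]]])

```text
time: 12.0
tool_pos: [0.529, 0.0184, 0.1454]
eef_rot: [0.965, -0.06, 0.255, 0.021]
contact_force: [0.7, -0.9, 0.5]
opening: 0.0879
```

```bash
python3 - <<'E'
from h import *
s=rep();plan(s,frame(K2,YAW,.0215,0),4)
E
```

```text
t 12.0 F_tool [ 0.88  0.79 -0.02] M_tool [ 0.012 -0.179 -0.026] tau [-1.7700e-01 -2.0146e+01 -4.4745e+01 -3.6500e-01 -3.2280e+00  3.9000e-02] open 0.0879 j6 0.1601
yaw -0.0187 K-rel panel mm [-2.97 -0.91 53.54]
rel mm [ 2.28 -2.07 32.02] deg [0.1  0.3  1.07]
N 4 row [0.0006, -0.0005, 0.008] [0.02, 0.08, 0.27]
```

>>> arm_command(rows=[[[0.0006,-0.0005,0.008],[0,0.08,0.27]],[[0.0006,-0.0005,0.008],[0,0.08,0.27]],[[0.0006,-0.0005,0.008],[0,0.08,0.27]],[[0.0006,-0.0005,0.0065],[0,0.08,0.27]],[[0,0,0],[0,0,0]]])

```text
time: 12.5
tool_pos: [0.5477, 0.018, 0.12]
eef_rot: [0.963, -0.067, 0.259, 0.019]
contact_force: [-0.3, -1.0, 0.1]
opening: 0.0882
```

```bash
python3 - <<'E'
from h import *
s=rep();plan(s,frame(K2,YAW,.0205,0),2);wsnap("w12")
E
```

```text
t 12.5 F_tool [-0.12  1.03 -0.18] M_tool [-0.061 -0.182 -0.031] tau [ -0.057 -21.876 -43.274  -0.358  -2.719   0.093] open 0.0882 j6 0.1816
yaw -0.0028 K-rel panel mm [ 0.38  1.31 22.25]
rel mm [-1.29  0.15  1.75] deg [ 0.08 -0.12  0.16]
N 2 row [-0.0006, 0.0001, 0.0009] [0.04, -0.06, 0.08]
```

View pics/w12.png

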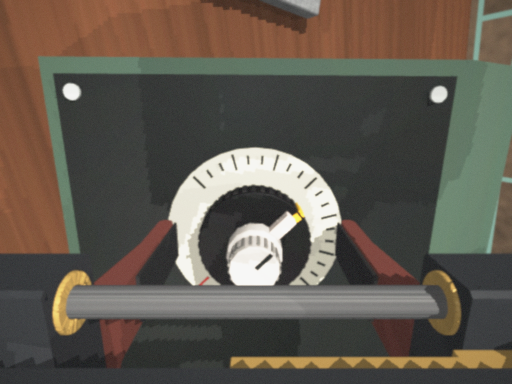

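>>> arm_command(rows=[[[-0.0013,0,0.0015],[0,0,0]],[[0,0,0],[0,0,0]]])

```text
time: 12.75
tool_pos: [0.5476, 0.0183, 0.1194]
eef_rot: [0.963, -0.067, 0.26, 0.019]
contact_force: [-0.4, -0.6, 0.1]
opening: 0.0878
```

>>> arm_command(rows=[[[0,0,0],[0,0,0]],[[0,0,0],[0,0,0]],[[0,0,0],[0,0,0]],[[0,0,0],[0,0,0]],[[0,0,0],[0,0,0]]], gripper=1, grip_force=6)

```text
time: 13.25
tool_pos: [0.5466, 0.0185, 0.1196]
eef_rot: [0.963, -0.067, 0.259, 0.019]
contact_force: [2.6, -0.1, -0.7]
opening: 0.06
```

```bash
python3 - <<'E'
from h import *
s=rep();plan(s,frame(K2,YAW,.0205,0),2);wsnap("w13")
E
```

```text
t 13.25 F_tool [ 1.89 -0.27  1.9 ] M_tool [-0.072  0.2   -0.016] tau [ 1.7400e-01 -2.1587e+01 -4.2235e+01 -2.3400e-01 -1.9150e+00  3.6000e-02] open 0.06 j6 0.1817
yaw -0.0033 K-rel panel mm [-0.78  1.64 22.5 ]
rel mm [-0.13  0.49  2.  ] deg [ 0.05 -0.12  0.19]
N 2 row [-0.0001, 0.0002, 0.001] [0.02, -0.06, 0.09]
```

>>> arm_command(rows=[[[0,0,0],[0,0,0]],[[0,0,0],[0,0,0]],[[0,0,0],[0,0,-1]]], grip_force=20)

```text
time: 13.6
tool_pos: [0.5467, 0.0185, 0.1196]
eef_rot: [0.964, -0.058, 0.259, 0.021]
contact_force: [-1.1, 1.0, 1.5]
opening: 0.0589
```

```bash
python3 - <<'E'
from h import *
s=rep()
E
```

```text
t 13.6 F_tool [-0.26 -0.88 -1.89] M_tool [-0.03  -0.27   0.257] tau [  0.246 -21.756 -43.222  -0.483  -2.757   0.143] open 0.0589 j6 0.1638
yaw -0.021 K-rel panel mm [-0.73  1.62 22.48]
```

>>> arm_command(rows=[[[0,0,0],[0,0,0]],[[0,0,0],[0,0,0]],[[0,0,0],[0,0,0]]], grip_force=5)

```text
time: 13.9
tool_pos: [0.5467, 0.0184, 0.1196]
eef_rot: [0.964, -0.058, 0.259, 0.022]
contact_force: [-1.0, 0.1, -0.4]
opening: 0.06
```

>>> arm_command(rows=[[[0,0,0],[0,0,0]],[[0,0,0],[0,0,0]],[[0,0,0],[0,0,0]],[[0,0,0],[0,0,0]],[[0,0,0],[0,0,0]]], gripper=-1)

```text
time: 14.4
tool_pos: [0.5471, 0.0184, 0.1201]
eef_rot: [0.964, -0.058, 0.26, 0.022]
contact_force: [1.0, -0.7, 0.8]
opening: 0.0874
```

>>> arm_command(rows=[[[0,0,-0.02],[0,0,0]],[[0,0,-0.03],[0,0,0]],[[0,0,-0.03],[0,0,0]],[[0,0,-0.03],[0,0,0]],[[0,0,-0.03],[0,0,0]],[[0,0,0],[0,0,0]]])

```text
time: 15.0
tool_pos: [0.4744, 0.0286, 0.2439]
eef_rot: [0.964, -0.058, 0.258, 0.022]
contact_force: [0.4, -0.1, 0.5]
opening: 0.0877
```

```bash
python3 - <<'E'
from h import *
s=rep();s,d=wsnap("w14")
n=-frame(K1,YAW,0,0)[:3,2];u,v=proj(d,K2+.018*n).astype(int)
b=d["color"][:,:,::-1]
def crop(i,u,v):return cv2.resize(i[v-60:v+60,u-80:u+80],(800,600),interpolation=cv2.INTER_CUBIC)
cv2.imwrite("pics/w14c.png",crop(b,u,v))
A=cv2.cvtColor(crop(cv2.imread("pics/w1.png"),258,197),6)
m=np.zeros_like(A);cv2.ellipse(m,(407,275),(255,250),0,0,360,255,-1);cv2.circle(m,(407,295),165,0,-1)
m2=np.zeros_like(A);cv2.circle(m2,(408,325),70,255,-1)
B=cv2.cvtColor(crop(b,u,v),6);W=np.eye(3,dtype=np.float32)[:2]
cc,W=cv2.findTransformECC(A,B,W,cv2.MOTION_AFFINE,(3,300,1e-7),m,5)
Bw=cv2.warpAffine(B,W,(800,600),flags=cv2.INTER_LINEAR|cv2.WARP_INVERSE_MAP)
W2=np.eye(3,dtype=np.float32)[:2];c2,W2=cv2.findTransformECC(A,Bw,W2,cv2.MOTION_EUCLIDEAN,(3,300,1e-7),m2,3);print(cc,c2,"knob rot",np.arctan2(W2[1,0],W2[0,0]))
E
```

```text
t 15.0 F_tool [ 0.64  0.05 -0.19] M_tool [-0.013 -0.119  0.007] tau [  0.113 -13.14  -41.116  -0.403  -1.691   0.053] open 0.0877 j6 0.1708
yaw -0.0219 K-rel panel mm [ -1.8    1.4  166.67]Traceback (most recent call last):
  File "<stdin>", line 13, in <module>
cv2.error: OpenCV(4.12.0) /io/opencv/modules/video/src/ecc.cpp:589: error: (-7:Iterations do not converge) The algorithm stopped before its convergence. The correlation is going to be minimized. Images may be uncorrelated or non-overlapped in function 'findTransformECC'
```

View pics/w14c.png

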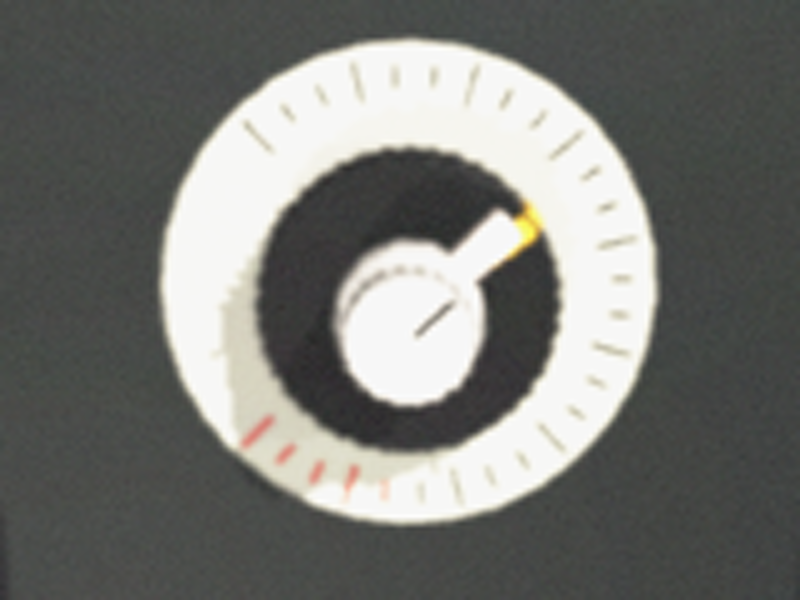

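```bash
python3 -c "
from bench import *
print(finish_job())"
```

```text
the job is handed in; nothing more can be done
None
```

I gripped only the outer ring and turned it about 2.6 rad anticlockwise. I stopped when the torque about the knob axis rose from about 0.12 to 0.33 N m, below the 0.47 N m at which the knob would turn. Then I let go and handed the job in at about 15 s.

**Ring against the stop:** I re-gripped the ring and turned it about 1° more. The torque rose at once to about 0.26 N m, so the ring had stayed against the stop after the first release. I let go again with a light grip, but did not feel for the stop a second time. In the last picture the mark sits about 0.15 to 0.2 rad clockwise of the pointer, inside the expected range.

**Pointer:** An image comparison after the first release showed the knob had turned 0.0016 rad, which is within noise. The same comparison failed to converge on the last picture. By eye, the pointer and knob line are in the same place there.

**One disagreement:** Reading the ring's turn from the mark gave 2.51 to 2.59 rad, against 2.63 rad from the gripper. I put this down to reading error, and it is why I did the re-grip check.

**Other things:** In the top picture taken before the re-grip, the hammer, brush, tin and test bar were where they started. I did not take another after it. The gripper was open and about 0.16 m clear of the panel when I handed in.

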